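# Clear the cup off a touch-latch lid and pop the lid ajar

### The arm

A 6-joint arm with a two-finger parallel gripper is mounted at the origin on the work surface. World frame = base frame: x ahead of the robot, y to its left, z up, the work surface at z = 0. Lengths are in m, angles in rad, forces in N, time in s.
With the tool pointing down it reaches from about 0.35 to 0.775 m from the base axis. Payload 7.3 kg.
Tool frame: the origin (TCP) lies at the very end of the fingers, on their centre line; the grasp point (between the pads) lies 19 mm behind it; z points along the fingers, x is the direction in which the jaws open and shut, and the axes are right-handed (so a half turn about z gives the same grasp; the last joint's range is limited). The gripper opens to 92 mm and grips with 3 to 60 N. Pads are 19 mm wide; open, the fingers measure 130 mm over their backs; the gripper's body (75 mm by 190 mm) begins 47 mm behind the grasp point.
Start: joints at [-1.433, 0.342, 1.524, -0, 1.275, -0.146], TCP at [0.147, -0.504, 0.227] pointing down, gripper open.
Joint ranges: [-2.53, 2.53], [-0.77, 2.02], [0.04, 2.7], [-1, 4.14], [0.28, 2.66], [-3.11, 3.11]. Speed limits (rad/s): [2.57, 2.57, 3.14, 3.14, 3.14, 3.14].

### API

Orientations are given as [roll, pitch, yaw] about the fixed x, y, z axes, in that order (R = Rz(yaw) Ry(pitch) Rx(roll)).
In Python, from cell import robot, read_camera, nets gives the robot as it stands. The module is installed in compiled form; this text tells all that it offers.
- The arm moves only by the tool carry_out, never from a script. Its arguments are lists of equal length, an entry for each row: "translation": the shift along the tool's x, y, z in m, a list of three; "turn": the turn, a rotation vector about the tool's x, y, z in rad, a list of three; "gripper": the gripper's target within -1 to 1 (shut at 1, half-way at 0, fully open at -1). A call has 1 to 10 rows; each row shifts and turns the commanded pose from where the row before left it, along the tool's axes as they then stand; what a row does not reach is not made up. A row lasts 1/10 s, in which the tool goes at most 50 mm and 8.59 degrees, less where a joint would pass 70% of its speed; a pose out of reach is approached as far as the arm can. A call with a gripper value outside its range is refused whole. The fingers move at their own pace and stop on an object; "squeeze" is the grip in N (left out, the last holds). Time passes only in rows, so rows that do not move let the fingers close. It gives the time, the measured TCP pose, the force and the opening at its end, in the units of the state.
- robot.observe(): the state, without advancing time (a new reading comes with each control period).
- read_camera(name): name is "scene" or "top"; returns a dict with "img" (480x640x3 uint8, red, green, blue), "fx", "fy", "cx", "cy" (pixels), "world_from_camera" (4x4, takes a point from camera to world coordinates). Camera axes: x right, y down, z forward; pixel columns grow to the right and rows downward; lengths in m; the calibration is good to about 2 mm. A picture is of the moment at which its call begins. There is no depth.
- robot.hand_in(): hands the job in, once; it reports no verdict.
Trained networks look in a picture, given as the dict that the camera call returned (one of the last four; its "shot" number tells which), for a name from the list of things; names that differ only in an ending like _2 or _b are one class to them, and where a whole thing is asked for, a point or a joint stands for the part that bears it (a point fixed in the world has none). Each returns a list of dicts, best first, with "score" (0 to 1); they miss things now and then, are a little off and sometimes report something else, mostly with a low value. They report only what shows in the picture. A call takes as long as a camera call.
- nets.regions_of(picture, name): "region" (480x640 bool, what is visible of it) and "pixel" ([column, row] in pixels, amid what is visible of it).
- nets.tip_of(picture, name): "pixel" ([column, row] in pixels: a listed point, or the origin of a listed thing).
The state is a dict: "time": time; "qpos": joint angles; "qvel": joint speeds; "joint_efforts": joint torques, N m; "tool_pos": TCP position; "tool_rot": TCP orientation; "contact_force": force on the tool from outside, world axes, zero at the start; "torque": the same for the moment, N m; "opening": finger opening in m.
Only numpy, scipy, OpenCV 4.12 (cv2) and the standard library are available. Lean on these libraries where they do the work, as an engineer would, in place of code of your own. Each camera call takes 0.05 s, during which the arm holds its last target. There are 200 camera calls.

### The job

Without gripping or lifting anything, gently push the small cup with your fingertips so that it slides, upright, off the big lid of the wooden mate station and stands wholly on the fixed strip between the two lids. Then press the front edge of the big lid down until its touch latch lets go, and take your hand away so that the lid springs up and is left standing ajar. Leave the small lid shut and everything else where it is.

Things in the scene. Friction and masses are not known exactly. Their poses are not given: they have to be found in the camera images.
- station: Low light-wood box fixed to the counter, lids' top at z = 90 mm, 180 mm deep (x -90 to +90), 424 mm wide (y -247 to +177). Origin on the counter under the middle of the fixed strip; x points to the hinge side (away from the robot at yaw 0), y left, z up. Along y the top is: big lid -236 to -66 mm, fixed strip -65 to +65, small lid +66 to +166, the strip 2 mm lower than the lids; 10 mm walls at the sides and back. The lids are of darker wood, without handles.
- strip_mid (a point): Middle of the top face of the fixed strip between the lids (station frame 0, 0, 88 mm), 2 mm lower than the lids. The strip is 130 mm wide along the station's y and 170 mm long along its x (-90 to +80).
- big_lid_press (a point): Point on the top face of the big lid, midway along its front (free) edge and 35 mm in from it (station frame -55, -151, 90 mm when shut); moves with the lid. Press straight down here: 6 mm or more, against 4 to 7 N, trips the touch latch beneath; the stop is at about 9 mm. The cup's weight does not trip it.
- big_lid (a joint): Angle (rad) of the big lid (170 mm along y, 168 mm along x, 12 mm thick) about its hinge at station x = +80, z = 84 mm: about 0 latched flush, negative pressed in (trips by -0.045, stop -0.065; readings are noisy by 0.01), positive open. Once tripped and let go it springs up behind the finger and rests ajar at about 0.34, front edge about 55 mm up. Pushed down again, it does not re-latch.
- small_lid (a joint): Angle of the small lid (100 mm along y, 168 mm along x), which has the same hinge side and the same kind of touch latch: about 0 shut. To be left shut.
- cup_mid (a point): Centre (half-way up) of the small handleless cup: white ceramic fixed on a round cork base, 65 mm high in all; base 68 mm across and 10 mm thick, cup 60 mm across, straight-sided; about 0.2 kg. It starts standing wholly on the big lid and slides under a light push low down.
- cup: The same cup; origin at the centre of the underside of its cork base, z up along its axis.
- gourd: Bystander: dark carved wooden gourd, 74 mm across, 83 mm high, standing on the small lid; origin at the centre of its underside.
- canister: Bystander: enamel canister with a round knob, 102 mm across, 160 mm high; origin at the centre of its underside.
- sugar_jar: Bystander: glass jar, 72 mm across, 110 mm high; origin at the centre of its underside.
- thermos: Bystander: steel flask, 80 mm across, 230 mm high; origin at the centre of its underside.
- saucer: Bystander: white saucer, 130 mm across, 18 mm high; origin at the centre of its underside.
- teaspoon: Bystander: steel spoon 140 mm long lying on the counter; origin under its middle.
- bowl: Bystander: small terracotta bowl, 120 mm across, 50 mm high; origin at the centre of its underside.

How it is judged:
By the outcome, as a careful person would: the job done as asked, in the order asked, and still so for the second after the job is handed in, with the robot touching nothing.
It also fails if it takes over 54 s, if anything falls off the work surface, if the arm or the gripper's body presses on something with over 40 N, if the wrist force passes 120 N, or if a joint passes its speed limit or range.

## Working session

There is one attempt and no reset: what is moved stays moved. The work goes in short steps, Python scripts to look and compute and a tool call to move; the robot and the scene stay as the last step left them, time stands still between calls to the robot, and variables do not carry over. Pictures are saved under pics/ and viewed, about 8 in all and at most 12, crops included, and the job is handed in when it is done.

Besides the shell and the picture viewer there is one more tool, called after "Emit:" as name(argument=value, ...) on one line, values as JSON. carry_out: Moves the arm, as the interface text tells. Its arguments: {"type":"object","properties":{"translation":{"type":"array","items":{"type":"array","items":{"type":"number"}}},"turn":{"type":"array","items":{"type":"array","items":{"type":"number"}}},"gripper":{"type":"array","items":{"type":"number"}},"squeeze":{"type":"number"}},"required":["translation","turn","gripper"]}

```bash
mkdir -p pics
cat > h.py <<'E'
import numpy as np,cv2
from cell import robot,read_camera,nets
def ray(p,px):
    T=np.array(p["world_from_camera"]);d=np.array([(px[0]-p["cx"])/p["fx"],(px[1]-p["cy"])/p["fy"],1.])
    return T[:3,3],T[:3,:3]@d
def atz(p,px,z):
    o,d=ray(p,px);return (o+d*(z-o[2])/d[2])
def proj(p,X):
    T=np.array(p["world_from_camera"]);c=T[:3,:3].T@(np.array(X)-T[:3,3]);return np.array([p["fx"]*c[0]/c[2]+p["cx"],p["fy"]*c[1]/c[2]+p["cy"]])
def save(p,n): cv2.imwrite("pics/"+n,p["img"][:,:,::-1])
E
python3 - <<'E'
from h import *
np.set_printoptions(precision=4,suppress=True)
Z={"strip_mid":.088,"big_lid_press":.09,"cup":.09,"cup_mid":.1225,"gourd":.09,"station":0,"canister":0,"sugar_jar":0,"thermos":0,"bowl":0,"saucer":0,"teaspoon":0}
for c in ("top","scene"):
    p=read_camera(c);save(p,c+"0.png")
    print(c,np.array(p["world_from_camera"])[:3,3])
    for n,z in Z.items():
        r=nets.tip_of(p,n)[:2]
        print(n,[(round(q["score"],2),np.round(q["pixel"]),atz(p,q["pixel"],z)) for q in r])
print(robot.observe())
E
```

```text
top [0.3852 0.0187 1.374 ]
strip_mid [(0.96, array([272., 218.]), array([0.5528, 0.1116, 0.088 ]))]
big_lid_press [(0.79, array([326., 256.]), array([ 0.464 , -0.0188,  0.09  ]))]
cup [(0.73, array([342., 237.]), array([ 0.5088, -0.0553,  0.09  ]))]
cup_mid [(0.65, array([348., 240.]), array([ 0.4978, -0.0692,  0.1225])), (0.26, array([139., 268.]), array([0.4319, 0.415 , 0.1225]))]
gourd [(0.65, array([233., 190.]), array([0.6218, 0.2049, 0.09  ]))]
station [(0.66, array([278., 222.]), array([0.5556, 0.1023, 0.    ])), (0.29, array([233., 189.]), array([0.6394, 0.2195, 0.    ]))]
canister [(0.68, array([492., 211.]), array([ 0.586 , -0.4472,  0.    ]))]
sugar_jar [(0.86, array([139., 267.]), array([0.4395, 0.4547, 0.    ])), (0.24, array([279., 222.]), array([0.5546, 0.0992, 0.    ]))]
thermos [(0.75, array([126., 199.]), array([0.6127, 0.4937, 0.    ]))]
bowl [(0.94, array([168., 325.]), array([0.2931, 0.3759, 0.    ])), (0.28, array([122., 203.]), array([0.6026, 0.5015, 0.    ]))]
saucer [(0.85, array([498., 280.]), array([ 0.4086, -0.4571,  0.    ]))]
teaspoon [(0.96, array([445.
[... 847 characters left out ...]
001, 0.    ]))]
bowl [(0.76, array([478., 264.]), array([0.2897, 0.371 , 0.    ]))]
saucer [(0.75, array([187., 186.]), array([ 0.3984, -0.4684,  0.    ]))]
teaspoon [(0.75, array([258., 170.]), array([ 0.2423, -0.3216,  0.    ]))]
{'time': 1.3, 'qpos': array([-1.433 ,  0.342 ,  1.5241,  0.    ,  1.2754, -0.146 ]), 'qvel': array([ 0.0002,  0.0007, -0.0004,  0.0002,  0.0004,  0.0005]), 'joint_efforts': array([ -0.0009, -43.1144, -24.4479,   0.0718,   0.0485,  -0.    ]), 'tool_pos': array([ 0.147 , -0.504 ,  0.2267]), 'tool_rot': array([ 3.1416, -0.0001, -1.287 ]), 'contact_force': array([-0.6584, -0.0114, -0.5061]), 'torque': array([ 0.0078, -0.0416, -0.0211]), 'opening': 0.09186859166341671}
```

```bash
cat >> h.py <<'E'
def S(o,yaw):
    c,s=np.cos(yaw),np.sin(yaw)
    return lambda l:np.array([o[0]+c*l[0]-s*l[1],o[1]+s*l[0]+c*l[1],l[2]])
def overlay(p,f,cup=None,scale=3,box=None):
    im=cv2.resize(p["img"][:,:,::-1].copy(),None,fx=scale,fy=scale,interpolation=cv2.INTER_CUBIC)
    def poly(P,col):
        q=np.array([(proj(p,x)+.5)*scale for x in P]).round().astype(int);cv2.polylines(im,[q],True,col,1)
    for x0,x1,y0,y1,z in((-.09,.09,-.247,.177,.09),(-.088,.08,-.236,-.066,.09),(-.09,.08,-.065,.065,.088),(-.088,.08,.066,.166,.09)):
        poly([f((a,b,z)) for a,b in((x0,y0),(x1,y0),(x1,y1),(x0,y1))],(0,255,0))
    if cup is not None:
        for z,r in((0,.034),(.065,.03)):
            poly([np.array([cup[0]+r*np.cos(a),cup[1]+r*np.sin(a),cup[2]+z]) for a in np.linspace(0,6.28,30)],(0,0,255))
    if box: im=im[box[1]*scale:box[3]*scale,box[0]*scale:box[2]*scale]
    return im
E
python3 - <<'E'
from h import *
f=S((.5535,.1085),np.radians(-15.5))
a=read_camera("top");b=read_camera("scene");cup=(.501,-.072,.09)
A=overlay(a,f,cup,3,(180,150,440,300));B=overlay(b,f,cup,3,(220,180,480,380))
cv2.imwrite("pics/a1.png",A);cv2.imwrite("pics/b1.png",B)
for p in (a,b):
    r=nets.regions_of(p,"cup")[0];m=np.argwhere(r["region"]);print(r["score"],r["pixel"],m.min(0),m.max(0), proj(p,cup))
E
```

```text
0.65 [347.3, 236.9] [223 334] [253 362] [348.70327176 240.19538245]
0.8 [288.7, 224.9] [211 271] [247 299] [284.01982945 236.63208629]
```

View pics/a1.png

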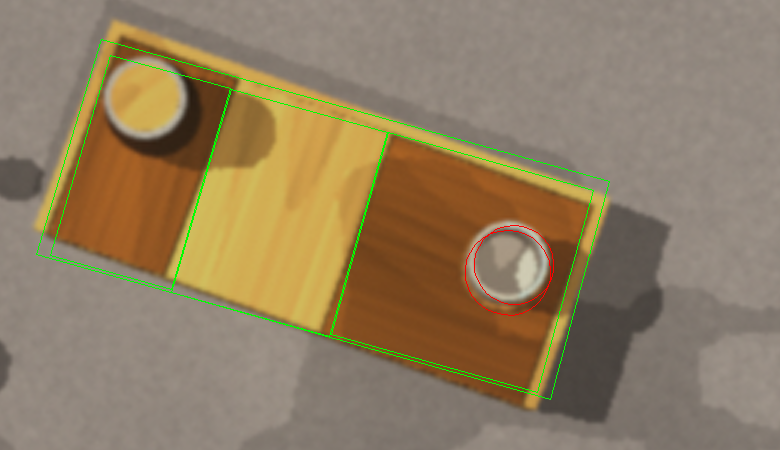

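View pics/b1.png

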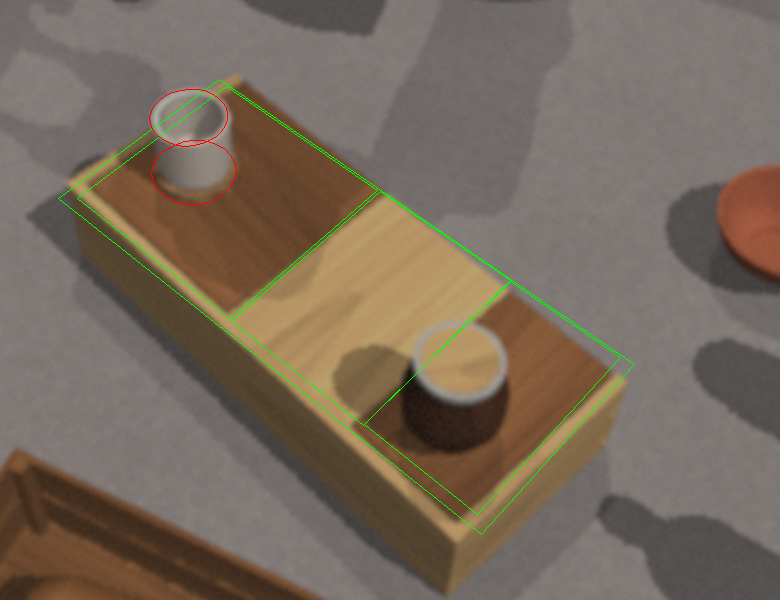

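Run:
```python
from h import *
from scipy.optimize import least_squares
a=read_camera("top");b=read_camera("scene")
L=[(.09,.177),(-.09,.177),(-.09,-.247),(.09,-.247)]
ca=np.array([(113,20),(37,228),(537,409),(608,196)])/3+[180,150]-.5+1/6
cb=np.array([(457,541),(628,377),(240,75),(68,182)])/3+[220,180]-.5+1/6
def res(v):
    f=S(v[:2],v[2]);return np.r_[[ (proj(a,f((*l,.09)))-c) for l,c in zip(L,ca)],[ (proj(b,f((*l,.09)))-c) for l,c in zip(L,cb)]].ravel()
r=least_squares(res,[.5535,.1085,-.3]);print(r.x,np.degrees(r.x[2]),r.fun.round(1))
f=S(r.x[:2],r.x[2])
k=atz(a,np.array((509,262))/3+[180,150],.155);k2=atz(b,np.array((192,118))/3+[220,180],.155)
print(k,k2);cup=np.r_[(k+k2)[:2]/2,.09]
R=np.array(f((1,0,0))-f((0,0,0)));d=cup[:2]-r.x[:2];c,s=np.cos(r.x[2]),np.sin(r.x[2]);print("cup local",c*d[0]+s*d[1],-s*d[0]+c*d[1])
A=overlay(a,f,cup,3,(190,150,390,290));B=overlay(b,f,cup,3,(235,195,435,385))
C=np.zeros((570,1200,3),np.uint8);C[:420,:600]=A;C[:,600:]=B
cv2.imwrite("pics/c1.png",cv2.resize(C,(800,380),interpolation=cv2.INTER_AREA))
```

```text
[ 0.55715252  0.10782391 -0.34047783] -19.507942523870454 [ 0.1  0.7 -1.1  1.2 -0.2  1.   1.   1.   0.2  1.  -0.   1.9 -1.7 -0.3
 -0.6  0.8]
[ 0.50166147 -0.06960196  0.155     ] [ 0.50183543 -0.0669942   0.155     ]
cup local 0.006590133153174055 -0.18451324600641772
```

View pics/c1.png

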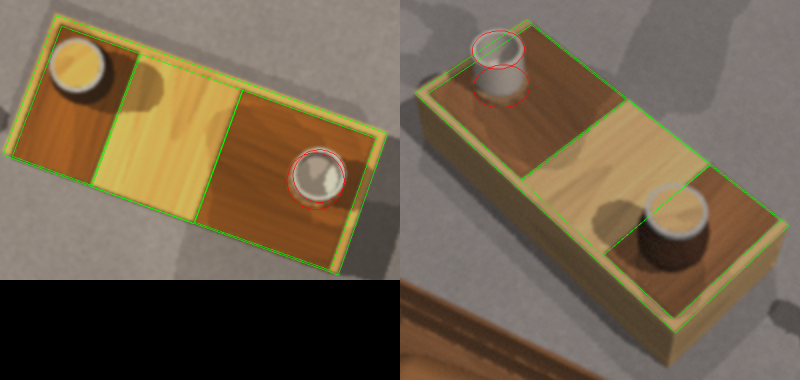

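Emit:
carry_out(translation=[[0,0,0],[0,0,0],[0,0,0],[0,0,0],[0,0,0],[0,0,0],[0,0,0],[0,0,0]], turn=[[0,0,-0.135],[0,0,-0.135],[0,0,-0.135],[0,0,-0.135],[0,0,-0.135],[0,0,-0.135],[0,0,-0.1365],[0,0,0]], gripper=[0.13,0.13,0.13,0.13,0.13,0.13,0.13,0.13], squeeze=20)

```text
time: 2.4
tool_pos: [0.147, -0.504, 0.2268]
tool_rot: [3.142, -0.0, -0.339]
contact_force: [-0.4, 0.3, -0.9]
opening: 0.0405
```

```bash
cat >> h.py <<'E'
O=np.array([.5572,.1078]);YAW=-.3405
F=S(O,YAW)
def loc(w):
    d=np.array(w[:2])-O;c,s=np.cos(YAW),np.sin(YAW);return np.array([c*d[0]+s*d[1],-s*d[0]+c*d[1]]).round(4)
E
python3 -c "
from h import *
o=robot.observe();print(o['tool_pos'],o['tool_rot'],o['opening'],o['time'],loc(o['tool_pos']),o['qpos'],o['contact_force'])"
```

```text
[ 0.14702001 -0.5040192   0.22675323] [ 3.14150860e+00 -4.76746520e-05 -3.39344708e-01] 0.040501006447679885 2.4 [-0.1823 -0.7137] [-1.43301384e+00  3.41996527e-01  1.52406877e+00  3.91983831e-06
  1.27543080e+00 -1.09367027e+00] [-0.39799897  0.34856245 -0.91389601]
```

Emit:
carry_out(translation=[[0.0158,-0.0376,0],[0.0158,-0.0376,0],[0.0158,-0.0376,0],[0.0158,-0.0376,0],[0.0158,-0.0376,0],[0.0158,-0.0376,0],[0.0158,-0.0376,0],[0.0158,-0.0376,0],[0.0158,-0.0376,0],[0.0158,-0.0376,0]], turn=[[0,0,0],[0,0,0],[0,0,0],[0,0,0],[0,0,0],[0,0,0],[0,0,0],[0,0,0],[0,0,0],[0,0,0]], gripper=[0.13,0.13,0.13,0.13,0.13,0.13,0.13,0.13,0.13,0.13])

```text
time: 3.4
tool_pos: [0.4225, -0.201, 0.2269]
tool_rot: [3.141, -0.001, -0.345]
contact_force: [-0.5, -0.8, -0.8]
opening: 0.0398
```

Emit:
carry_out(translation=[[0.0158,-0.0376,0.02],[0.0158,-0.0376,0.025],[0,0,0.03],[0,0,0.025],[0,0,0.015],[0,0,0],[0,0,0]], turn=[[0,0,0],[0,0,0],[0,0,0],[0,0,0],[0,0,0],[0,0,0],[0,0,0]], gripper=[0.13,0.13,0.13,0.13,0.13,0.13,0.13])

```text
time: 4.1
tool_pos: [0.4767, -0.1422, 0.1121]
tool_rot: [3.142, -0.0, -0.343]
contact_force: [-0.3, 0.0, 1.4]
opening: 0.0399
```

```bash
python3 -c "
from h import *
o=robot.observe();print(o['tool_pos'],o['tool_rot'],o['opening'],o['time'],loc(o['tool_pos']),o['contact_force'])
a=read_camera('top');b=read_camera('scene');cup=np.r_[.5017,-.0683,.09]
A=overlay(a,F,cup,3,(240,150,440,290));B=overlay(b,F,cup,3,(200,160,400,350))
C=np.zeros((570,1200,3),np.uint8);C[:420,:600]=A;C[:,600:]=B
cv2.imwrite('pics/d1.png',cv2.resize(C,(800,380),interpolation=cv2.INTER_AREA))"
```

```text
[ 0.47668462 -0.14218117  0.11210175] [ 3.14152014e+00 -2.73380628e-04 -3.42668518e-01] 0.039895379881812736 4.1 [ 0.0076 -0.2625] [-0.31755414  0.04935246  1.40232159]
```

View pics/d1.png

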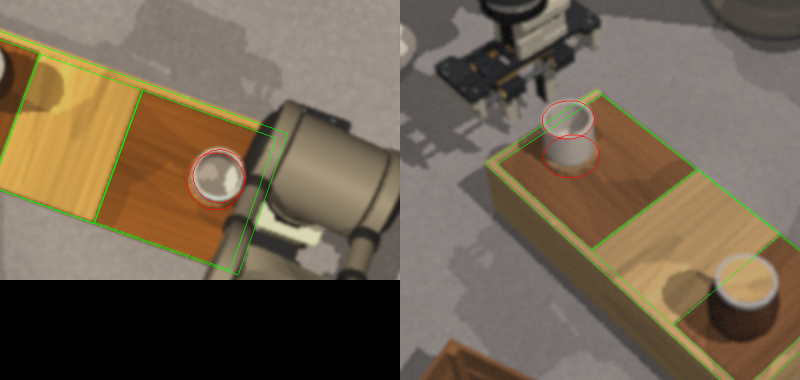

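Emit:
carry_out(translation=[[0,0,0.008],[0,0,0.007],[0,-0.01,0],[0,-0.008,0],[0,-0.006,0],[0,-0.005,0],[0,-0.005,0],[0,-0.005,0],[0,-0.005,0],[0,-0.005,0]], turn=[[0,0,0],[0,0,0],[0,0,0],[0,0,0],[0,0,0],[0,0,0],[0,0,0],[0,0,0],[0,0,0],[0,0,0]], gripper=[0.13,0.13,0.13,0.13,0.13,0.13,0.13,0.13,0.13,0.13])

```text
time: 5.2
tool_pos: [0.4929, -0.0958, 0.0967]
tool_rot: [3.141, -0.0, -0.341]
contact_force: [-0.3, -1.3, 0.6]
opening: 0.0401
```

Emit:
carry_out(translation=[[0,-0.005,0],[0,-0.005,0],[0,-0.005,0],[0,-0.005,0],[0,-0.005,0],[0,-0.005,0],[0,-0.005,0],[0,-0.005,0],[0,-0.005,0],[0,-0.005,0]], turn=[[0,0,0],[0,0,0],[0,0,0],[0,0,0],[0,0,0],[0,0,0],[0,0,0],[0,0,0],[0,0,0],[0,0,0]], gripper=[0.13,0.13,0.13,0.13,0.13,0.13,0.13,0.13,0.13,0.13])

```text
time: 6.2
tool_pos: [0.5096, -0.0483, 0.0967]
tool_rot: [3.142, 0.0, -0.34]
contact_force: [-0.6, -2.0, 0.8]
opening: 0.04
```

```bash
python3 -c "
from h import *
o=robot.observe();t=loc(o['tool_pos']);print(o['tool_pos'],o['tool_rot'],t,o['contact_force'])
a=read_camera('top');b=read_camera('scene');cup=F((t[0],t[1]+.037,.09))
for p in (a,b):
  for r in nets.tip_of(p,'cup')[:1]: print(r['score'],loc(atz(p,r['pixel'],.09)))
A=overlay(a,F,cup,3,(240,150,440,290));B=overlay(b,F,cup,3,(200,160,400,350))
C=np.zeros((570,1200,3),np.uint8);C[:420,:600]=A;C[:,600:]=B
cv2.imwrite('pics/e1.png',cv2.resize(C,(800,380),interpolation=cv2.INTER_AREA))"
```

```text
[ 0.5095914  -0.04832181  0.09668001] [ 3.14150109e+00  3.28089777e-05 -3.40483348e-01] [ 0.0073 -0.1631] [-0.59646004 -1.95664597  0.80676625]
0.76 [ 0.0025 -0.136 ]
```

View pics/e1.png

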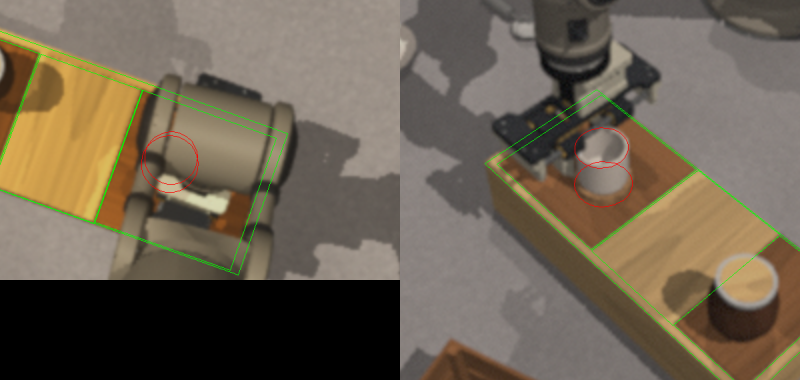

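Emit:
carry_out(translation=[[0,-0.005,0],[0,-0.005,0],[0,-0.005,0],[0,-0.005,0],[0,-0.005,0],[0,-0.005,0],[0,-0.005,0],[0,-0.005,0],[0,-0.005,0],[0,-0.005,0]], turn=[[0,0,0],[0,0,0],[0,0,0],[0,0,0],[0,0,0],[0,0,0],[0,0,0],[0,0,0],[0,0,0],[0,0,0]], gripper=[0.13,0.13,0.13,0.13,0.13,0.13,0.13,0.13,0.13,0.13])

```text
time: 7.4
tool_pos: [0.5263, -0.0012, 0.0967]
tool_rot: [3.142, -0.0, -0.34]
contact_force: [-0.8, -0.8, -0.2]
opening: 0.0396
```

Emit:
carry_out(translation=[[0,-0.005,0],[0,-0.005,0],[0,-0.005,0],[0,-0.005,0],[0,-0.005,0],[0,-0.005,0],[0,-0.005,0],[0,-0.005,0],[0,-0.005,0],[0,-0.005,0]], turn=[[0,0,0],[0,0,0],[0,0,0],[0,0,0],[0,0,0],[0,0,0],[0,0,0],[0,0,0],[0,0,0],[0,0,0]], gripper=[0.13,0.13,0.13,0.13,0.13,0.13,0.13,0.13,0.13,0.13])

```text
time: 8.4
tool_pos: [0.543, 0.0459, 0.0967]
tool_rot: [3.141, 0.0, -0.34]
contact_force: [0.1, -2.0, 1.0]
opening: 0.0399
```

Emit:
carry_out(translation=[[0,-0.005,0],[0,-0.005,0],[0,-0.005,0],[0,-0.005,0],[0,-0.004,0],[0,-0.002,0],[0,0,0]], turn=[[0,0,0],[0,0,0],[0,0,0],[0,0,0],[0,0,0],[0,0,0],[0,0,0]], gripper=[0.13,0.13,0.13,0.13,0.13,0.13,0.13])

```text
time: 9.1
tool_pos: [0.5517, 0.0704, 0.0967]
tool_rot: [-3.141, -0.0, -0.34]
contact_force: [1.1, -0.2, -0.5]
opening: 0.0402
```

```bash
python3 -c "
from h import *
o=robot.observe();t=loc(o['tool_pos']);print(o['tool_pos'],o['tool_rot'],t,o['contact_force'])
a=read_camera('top');b=read_camera('scene');cup=F((t[0],t[1]+.037,.088))
for p in (a,b):
  for r in nets.tip_of(p,'cup')[:1]: print(r['score'],loc(atz(p,r['pixel'],.088)))
A=overlay(a,F,cup,3,(180,150,380,290));B=overlay(b,F,cup,3,(220,160,420,350))
C=np.zeros((570,1200,3),np.uint8);C[:420,:600]=A;C[:,600:]=B
cv2.imwrite('pics/f1.png',cv2.resize(C,(800,380),interpolation=cv2.INTER_AREA))"
```

```text
[0.55167338 0.07037481 0.09669907] [-3.14145190e+00 -1.39727824e-04 -3.40181336e-01] [ 0.0073 -0.0371] [ 1.13516431 -0.23902525 -0.45598339]
0.74 [-0.0006 -0.0064]
```

View pics/f1.png

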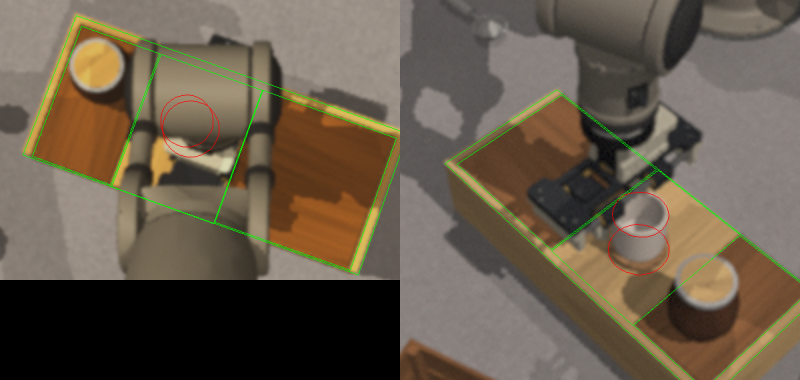

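Emit:
carry_out(translation=[[0,0.005,0],[0,0.015,0],[0,0.02,0],[0,0.02,0],[0,0.02,-0.005],[0,0,-0.02],[0,0,-0.025],[-0.02,0.01,0],[-0.022,0.012,0],[-0.02,0.012,0]], turn=[[0,0,0],[0,0,0],[0,0,0],[0,0,0],[0,0,0],[0,0,0],[0,0,0],[0,0,0],[0,0,0],[0,0,0]], gripper=[0.13,0.13,0.13,0.13,0.13,0.13,1,1,1,1])

```text
time: 10.3
tool_pos: [0.4535, -0.0176, 0.1467]
tool_rot: [3.141, -0.0, -0.341]
contact_force: [0.1, 0.2, -0.3]
opening: 0.0124
```

Emit:
carry_out(translation=[[0,0,0],[0,0,0],[0,0,0.02],[0,0,0.015],[0,0,0],[0,0,0]], turn=[[0,0,0],[0,0,0],[0,0,0],[0,0,0],[0,0,0],[0,0,0]], gripper=[1,1,1,1,1,1])

```text
time: 10.9
tool_pos: [0.4558, -0.0169, 0.1118]
tool_rot: [3.142, -0.0, -0.341]
contact_force: [0.2, 0.1, 0.2]
opening: 0.0
```

```bash
python3 -c "
from h import *
o=robot.observe();t=loc(o['tool_pos']);print(o['tool_pos'],o['tool_rot'],t,o['contact_force'],o['opening'])
a=read_camera('top');b=read_camera('scene');cup=F((.007,0,.088))
for p in (a,b):
  for r in nets.tip_of(p,'cup')[:1]: print(r['score'],loc(atz(p,r['pixel'],.088)))
A=overlay(a,F,cup,3,(180,150,380,290));B=overlay(b,F,cup,3,(220,160,420,350))
C=np.zeros((570,1200,3),np.uint8);C[:420,:600]=A;C[:,600:]=B
cv2.imwrite('pics/g1.png',cv2.resize(C,(800,380),interpolation=cv2.INTER_AREA))"
```

```text
[ 0.45575681 -0.01689381  0.11180383] [ 3.14156389e+00 -9.63897433e-05 -3.40553766e-01] [-0.054  -0.1514] [0.15110455 0.11941984 0.1508554 ] 3.711161025239792e-05
0.59 [0.0134 0.0049]
0.76 [ 0.0022 -0.0019]
```

View pics/g1.png

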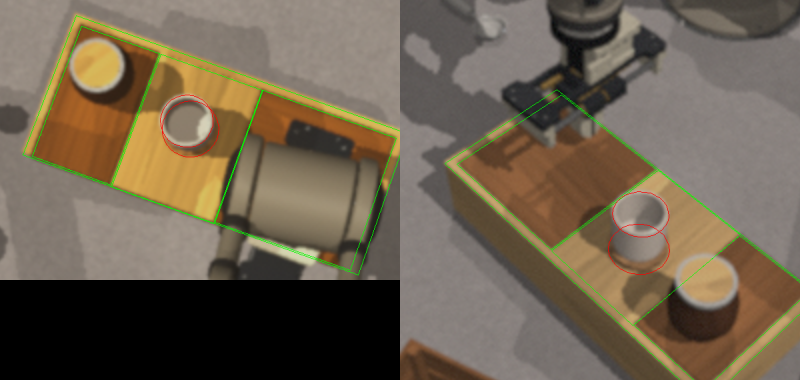

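Emit:
carry_out(translation=[[0,0,0.01],[0,0,0.008],[0,0,0.003],[0,0,0.003],[0,0,0.002],[0,0,0.002],[0,0,0.0015],[0,0,0],[0,0,0]], turn=[[0,0,0],[0,0,0],[0,0,0],[0,0,0],[0,0,0],[0,0,0],[0,0,0],[0,0,0],[0,0,0]], gripper=[1,1,1,1,1,1,1,1,1])

```text
time: 12.0
tool_pos: [0.4543, -0.0165, 0.0822]
tool_rot: [3.141, 0.002, -0.34]
contact_force: [-2.6, 0.7, 5.5]
opening: 0.0001
```

Emit:
carry_out(translation=[[0,0,-0.005],[0,0,-0.01],[0,0,-0.015],[0,0,-0.02],[0,0,-0.025],[0,0,-0.03],[0,0,-0.03],[0,0,-0.03],[0,0,-0.02],[0,0,0]], turn=[[0,0,0],[0,0,0],[0,0,0],[0,0,0],[0,0,0],[0,0,0],[0,0,0],[0,0,0],[0,0,0],[0,0,0]], gripper=[1,1,1,1,1,1,1,1,1,1])

```text
time: 13.0
tool_pos: [0.4566, -0.017, 0.2705]
tool_rot: [-3.141, -0.007, -0.34]
contact_force: [0.2, -1.1, 0.1]
opening: 0.0007
```

Emit:
carry_out(translation=[[-0.01,0.03,-0.01],[-0.01,0.03,0],[-0.01,0.03,0],[-0.01,0.03,0],[-0.01,0.03,0],[-0.01,0.03,0],[-0.01,0.03,0],[0,0,0],[0,0,0]], turn=[[0,0,0],[0,0,0],[0,0,0],[0,0,0],[0,0,0],[0,0,0],[0,0,0],[0,0,0],[0,0,0]], gripper=[1,1,1,1,1,1,1,1,1])

```text
time: 13.9
tool_pos: [0.3186, -0.1914, 0.2767]
tool_rot: [-3.141, 0.001, -0.343]
contact_force: [0.4, 0.7, -1.1]
opening: 0.0007
```

```bash
python3 -c "
from h import *
o=robot.observe();print(o['time'],o['tool_pos'],o['contact_force'])
a=read_camera('top');b=read_camera('scene');cup=F((.007,0,.088))
for n in 'cup gourd canister sugar_jar thermos saucer teaspoon bowl'.split():
  for p in (a,b):
    for r in nets.tip_of(p,n)[:1]: print(n,round(r['score'],2),atz(p,r['pixel'],{'cup':.088,'gourd':.09}.get(n,0)).round(3))
A=overlay(a,F,cup,3,(180,150,400,300));B=overlay(b,F,cup,3,(220,160,420,350))
C=np.zeros((570,1260,3),np.uint8);C[:450,:660]=A;C[:,660:]=B
cv2.imwrite('pics/h1.png',cv2.resize(C,(800,362),interpolation=cv2.INTER_AREA))"
```

```text
13.9 [ 0.31855137 -0.19136668  0.27670013] [ 0.36258672  0.71964609 -1.09055949]
cup 0.76 [0.565 0.106 0.088]
cup 0.94 [0.557 0.103 0.088]
gourd 0.58 [0.616 0.206 0.09 ]
gourd 0.73 [0.628 0.197 0.09 ]
canister 0.76 [ 0.585 -0.447  0.   ]
canister 0.72 [ 0.58  -0.439  0.   ]
sugar_jar 0.73 [0.432 0.46  0.   ]
sugar_jar 0.79 [0.434 0.451 0.   ]
thermos 0.6 [0.612 0.509 0.   ]
thermos 0.79 [0.609 0.502 0.   ]
saucer 0.56 [ 0.415 -0.463  0.   ]
saucer 0.74 [0.569 0.187 0.   ]
teaspoon 0.62 [ 0.246 -0.329  0.   ]
bowl 0.67 [0.301 0.379 0.   ]
bowl 0.73 [0.294 0.371 0.   ]
```

View pics/h1.png

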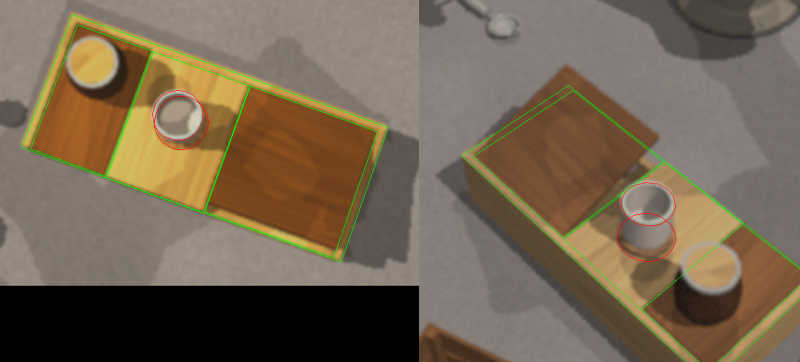

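```bash
python3 -c "
from h import *
print(robot.hand_in())"
```

```text
the job is handed in; nothing more can be done
None
```

The job is done and handed in at about 14 s, well inside the 54 s limit. I slid the cup, without gripping it, with two half-open fingertips low on its cork base. It went about 185 mm, off the big lid and onto the fixed strip. I then pressed the big lid's front edge down about 8 mm, with about 5.5 N, and took the hand away.

**Last pictures:** The cup stands upright in the middle of the strip, within about 10 mm of station (7, 0) mm. The big lid is ajar; I judged that by eye from the pictures and did not measure its angle. The small lid is shut with the gourd on it, and the hand is well clear of everything.

**Checks that disagreed or were missing:**
- **Cup position:** the networks' estimates from the two cameras differ by about 10 mm. The cup's base has about 30 mm to spare on each side of the strip, so this doesn't matter.
- **Saucer:** in the scene camera the network reported a false saucer on the station. The top camera finds it within about 10 mm of where it started.
- **Teaspoon:** only the top camera found it at the end, within about 10 mm of where it started.
- **Other bystanders:** the positions of the gourd, canister, jar, thermos and bowl agree with the start to within about 15 mm, which is the networks' noise.

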